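# Unlatch the storage case and put the trimming vice away

### The arm

A 7-joint arm with a two-finger parallel gripper is mounted at the origin on a cart in front of the work surface, level with it; the furniture and walls round the work are solid. World frame = base frame: x ahead of the robot, y to its left, z up, the work surface at z = 0. Lengths are in mm, angles in rad, forces in N, time in s.
With the tool pointing down it reaches from about 400 to 875 mm from the base axis. Payload 4.4 kg.
Tool frame: the origin (TCP) lies where the fingers leave the gripper's body, on its centre line; the fingertips stand 73 mm ahead of it and the grasp point (between the pads) lies 54 mm ahead of it; z points along the fingers, y is the line along which they close (so a half turn about z gives the same grasp; the last joint's range is limited). The gripper opens to 85 mm and grips with 20 to 120 N. Pads are 22 mm wide; open, the fingers measure 114 mm over their backs; the gripper's body (76 mm by 85 mm) begins 54 mm behind the grasp point. The pads swing forward as they close: fully open they stand 13 mm farther back than shut.
Start: joints at [-0.066, 0.628, 0.038, 1.517, -0.027, 0.996, -0.02], TCP at [650.013, 0.024, 303.913] pointing down, gripper open.
Joint ranges: [-3.06, 3.06], [-0.37, 2.12], [-1.25, 1.32], [0.18, 2.47], [-1.1, 4.24], [0.23, 1.98], [-2.94, 2.94]. Speed limits (rad/s): [2.57, 2.57, 3.14, 3.14, 3.14, 3.14, 3.14].

### API

Orientations are given as [roll, pitch, yaw] about the fixed x, y, z axes, in that order (R = Rz(yaw) Ry(pitch) Rx(roll)).
In Python, from cell import ctrl gives the robot as it stands.
- The arm moves only by the tool send_rows, never from a script. Its argument "rows" is a list that holds one entry, the list of rows, each a list of 6 numbers: the shift along the tool's x, y, z in cm, then the turn, a rotation vector about the tool's x, y, z in rad. In form: [[[tx, ty, tz, wx, wy, wz], ...]]. A call has 1 to 10 rows; each row is the pose to reach, as a shift and turn from the pose commanded when the call began, along the tool's axes at that moment; what a row does not reach only later rows make up. A row lasts 1/10 s, in which the tool goes at most 50 mm and 8.59 degrees, less where a joint would pass 70% of its speed; a pose out of reach is approached as far as the arm can. A call with a gripper value outside its range is refused whole. "grip" is the closure in counts, from 0 (fully open) to 255 (shut), set as the call begins (left out, the last holds). The fingers move at their own pace and stop on an object; the grip force is fixed at half the most. Time passes only in rows, so rows that repeat a pose let the fingers close. It gives the time, the measured TCP pose, the force, the opening and the grip force at its end, in the units of the state.
- ctrl.read_state(): the state, without advancing time (a new reading comes with each control period).
- ctrl.get_image(name): name is "scene" or "side" or "wrist"; returns a dict with "pixels" (480x640x3 uint8, red, green, blue), "fx", "fy", "cx", "cy" (pixels), "D" ([k1, k2, p1, p2, k3] as OpenCV has them; the pictures are not rectified), "extrinsics" (4x4, takes a point from camera to world coordinates); the wrist camera has in their place "mount" (4x4, takes a point from camera to tool coordinates, whose origin is the TCP and whose axes are the flange's). Camera axes: x right, y up, looking along -z (the intrinsics and any distortion apply to the point x, -y, -z); pixel columns grow to the right and rows downward; lengths in mm; the calibration is good to about 2 mm. A picture is of the moment at which its call begins: read the wrist's pose just before it. There is no depth.
- ctrl.finish_job(): hands the job in; it is judged then, once.
The state is a dict: "clock": time; "qpos": joint angles; "qd": joint speeds; "tau": joint torques, N m; "eef_pos": TCP position; "tool_rot": TCP orientation; "force": force on the tool from outside, world axes, zero at the start; "torque": the same for the moment, N m; "width": finger opening in mm; "gripper_force": force on a finger pad.
Only numpy, scipy, OpenCV 4.12 (cv2) and the standard library are available. Lean on these libraries where they do the work, as an engineer would, in place of code of your own. Each camera call takes 0.05 s, during which the arm holds its last target. There are 200 camera calls.

### The job

Put the small trimming vice away in the grey storage case. Swing the hasp on the front of the case out off its staple and down clear, to level or lower, then raise the lid until it stands upright by itself, and lay the vice flat on its base on the padded bed inside without dropping it. Leave the lid standing open and the hasp down, and leave the tin, the loupe and the screwdriver where they are.

Things in the scene. Friction and masses are not known exactly. Their poses are not given: they have to be found in the camera images.
- chest: grey metal storage case, fixed: 180 mm deep (its x), 170 wide (its y), open rim 80 mm above the stand, 105 mm high with lid shut. Origin: centre of its underside; x points from the front (hasp) to the rear (lid hinge), z up. Inside 168 (x) by 158 mm (y), walls 6 mm; the flat grey padded bed inside is 35 mm above the stand, 45 mm below the rim.
- hasp (a joint): angle of the hasp (steel strap 42 mm wide, 4 thick, 108 long from hinge to tip), rad: 0 = upright against the case front, slot over the staple; grows as it swings out and down; pi/2 = sticking out level; stop at 2.6. Stiff hinge (0.07 N m): it stays where it is left, light pushing moves it. While its slot is over the staple the lid can rise only about 7 mm.
- hasp_hinge (a point): middle of the hasp's hinge line, which runs along the case's y: at x = -96, y = 0, z = 30 mm in the case's frame (6 mm before its front face). Fixed to the case.
- hasp_tab (a point): point in the hasp's finger tab, 94 mm from its hinge line along the strap. With the hasp closed the tab (42 mm wide, 4 thick, an 8 mm roll at the tip) stands about 33 mm above the shut lid's top, free before and behind: push it from behind or pinch it. The strap's slot lies 54 to 73 mm from the hinge line.
- lid (a joint): angle of the lid (180 by 170 mm, 25 mm high), rad: 0 = shut, grows as its front edge rises, pi/2 = upright, stop at 1.8. The hinge is stiff (0.35 N m); the lid, 0.25 kg, stays at any angle where it is left. A steel U staple, 19 mm wide, sticks 25 mm out of the middle of the lid's front side, 12.5 mm above its lower edge.
- lid_hinge (a point): middle of the lid's hinge line, which runs along the case's y: at x = +90 mm, y = 0, z = 80 mm in the case's frame. Fixed to the case.
- lid_handle (a point): centre of the bar of the black pull handle on the lid: 12 mm thick and high, 70 mm long, running front to rear, so it is pinched across the case's y. With the lid shut it is at x = -5, y = 0, z = 137 mm in the case's frame (95 mm before, 57 mm above the lid hinge line); 26 mm gap below the bar, between 12 mm posts 29 mm before and behind its centre.
- lid_front_edge (a point): middle of the lower front edge of the lid, 180 mm from the lid hinge line; moves with the lid.
- vice: dark green trimming vice, 0.62 kg, loose, one rigid piece; 52 (its x) by 134 (its y) by 40 mm high. Origin: centre of its underside, z up. Base: x +-26, y -43 to 67, 11 mm high. Sliding jaw, good to grip across x: x +-21, y 14 to 31, z 18 to 40 mm. Fixed jaw: x +-22, y 45 to 59, to z 39. Front block: x +-22, y -43 to -33, to z 37; brass knob at y -67 to -55.
- tin: white round screw-lid tin, 63 mm across, 35 mm high, a bystander; origin: centre of its underside
- loupe: black standing loupe, 40 mm across, 34 mm high, a bystander; origin: centre of its underside
- driver: small screwdriver with an orange handle, 144 mm long, lying on the stand, a bystander; origin: centre of its underside

How it is judged (in metres and radians):
On the way, in this order (a step that is already met when the one before it is completed fails the run):
1. the hasp is swung off its staple and down clear (past 1.35 rad) while the lid is still shut (value of joint hasp above 1.35 rad and value of joint lid below 0.1 rad), for 0.2 s.
2. the lid is raised to upright (past 1.25 rad) (value of joint each of lid, hasp above 1.25 rad), for 0.2 s.
At the end, for the whole second after the job is handed in: The lid stands open past 1.25 rad, the hasp is down past 1.25 rad, and the vice lies at rest and flat on its base (within 0.12 rad, underside within 7 mm above the bed) inside the case, its origin within 60 mm of the case's centre in the case's x and y (all of step 2 and x of vice in the frame of chest between -0.06 and 0.06 m and y of vice in the frame of chest between -0.06 and 0.06 m and z of vice in the frame of chest between 0.025 and 0.042 m and angle between vice's own z axis and vertical below 0.12 rad and linear speed of vice below 0.03 m/s); the robot touches nothing.
It fails at once if the vice is dropped or thrown (moves faster than 0.75 m/s with the gripper not touching it; a fall of about 30 mm) (contact force between the fingers and vice below 0.05 N and linear speed of vice above 0.75 m/s).
It fails at once if the tin, the loupe or the screwdriver is moved by more than 30 mm (distance of any of tin, loupe, driver from where it was at the start of the episode above 0.03 m).
It also fails if it takes over 69 s, if anything falls off the work surface, if the arm or the gripper's body presses on something with over 40 N, if the wrist force passes 120 N, or if a joint passes its speed limit or range.

## Working session

There is one attempt and no reset: what is moved stays moved. The work goes in short steps, Python scripts to look and compute and a tool call to move; the robot and the scene stay as the last step left them, time stands still between calls to the robot, and variables do not carry over. Pictures are saved under pics/ and viewed, at most 10 in all, crops included, and the job is handed in when it is done.

Besides the shell and the picture viewer there is one more tool, called after "Call:" as name(argument=value, ...), one argument or row to a line, values as JSON. send_rows: Moves the arm, as the interface text tells. Its arguments: {"type":"object","properties":{"rows":{"type":"array","items":{"type":"array","items":{"type":"array","items":{"type":"number"}}}},"grip":{"type":"number"}},"required":["rows"]}

```bash
ls; mkdir -p pics; python3 - <<'E'
from cell import ctrl
import cv2,numpy as np
s=ctrl.read_state();print(s)
for n in ("scene","side"):
    im=ctrl.get_image(n);cv2.imwrite(f"pics/{n}0.png",im["pixels"][:,:,::-1])
    print(n,im["fx"],im["cx"],im["cy"],im["D"],np.round(im["extrinsics"],3).tolist())
im=ctrl.get_image("wrist");cv2.imwrite("pics/wrist0.png",im["pixels"][:,:,::-1]);print(np.round(im["mount"],3).tolist(),im["fx"],im["D"])
E
```

```text
pics
{'clock': 0.0, 'qpos': array([-0.06577066,  0.62933622,  0.03844605,  1.51837566, -0.02703273,
        0.99630407, -0.0199713 ]), 'qd': array([ 7.01481806e-05, -2.54256929e-04, -1.42442771e-03, -6.71971111e-04,
        1.26099852e-03, -1.10520377e-03, -7.88340178e-04]), 'tau': array([-1.11932164e-03, -5.63405585e+01,  1.22606792e+00, -1.93450052e+01,
        1.09587883e-02,  1.05136272e-02, -8.84369996e-06]), 'eef_pos': array([6.49507589e+02, 1.68778514e-02, 3.02992997e+02]), 'tool_rot': array([-3.13968712e+00, -2.00593293e-07,  1.57077439e+00]), 'force': array([-0.19021947, -0.61589097,  0.32611032]), 'torque': array([0.03085082, 0.00393499, 0.01461787]), 'gripper_force': 0.0, 'width': 85.25941395565103}
scene 600.650699613217 316.4983533365383 238.8784328574022 [0.00645018 0.         0.         0.         0.        ] [[0.788, 0.486, -0.377, 96.216], [-0.615, 0.617, -0.491, -527.108], [-0.006, 0.619, 0.785, 943.667], [0.0, 0.0, 0.0, 1.0]]
side 449.27222369847 315.88301731190336 241.91989445488008 [-0.06209594  0.          0.          0.          0.        ] [[0.864, 0.327, -0.382, 156.984], [-0.502, 0.534, -0.68, -568.188], [-0.018, 0.78, 0.626, 640.04], [0.0, 0.0, 0.0, 1.0]]
[[0.0, 0.95, 0.313, 80.63], [1.0, -0.001, 0.001, 0.445], [0.001, 0.313, -0.95, -70.242], [0.0, 0.0, 0.0, 1.0]] 413.43726527233594 [-0.09733683  0.          0.          0.          0.        ]
```

View pics/scene0.png

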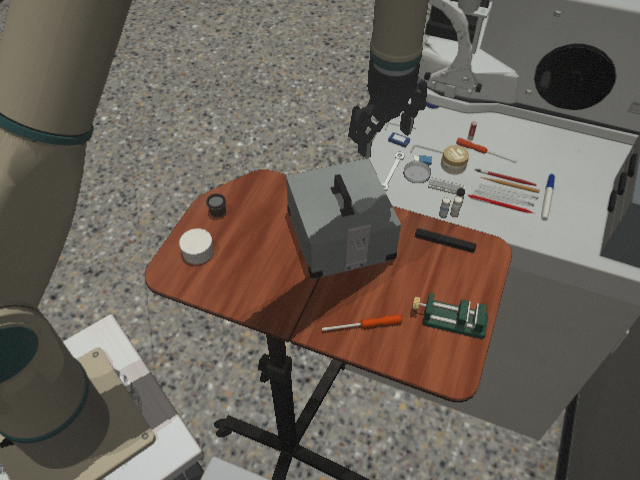

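View pics/side0.png

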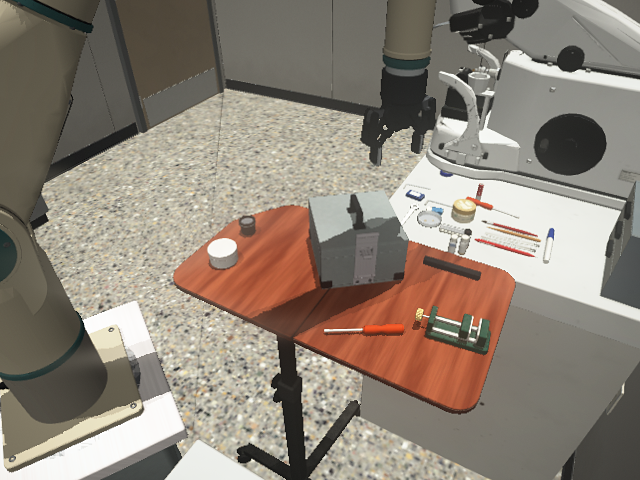

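The scene picture shows the case near (345,215) with its hasp facing the camera at (357,245), and the vice near (455,315). The screwdriver is near (362,325), the tin near (197,246) and the loupe near (216,205). I'll enlarge the case and the vice.

```bash
python3 - <<'E'
import cv2,numpy as np
a=cv2.imread("pics/scene0.png");b=cv2.imread("pics/side0.png")
def c(i,x,y,w,h,k=4):
    o=cv2.resize(i[y:y+h,x:x+w],None,fx=k,fy=k,interpolation=cv2.INTER_CUBIC)
    for u in range(0,w,10):
        cv2.line(o,(u*k,0),(u*k,4 if u%50 else 12),(0,255,255),1)
        if u%20==0: cv2.putText(o,str(x+u),(u*k,14),0,.35,(0,255,255),1)
    for v in range(0,h,10):
        cv2.line(o,(0,v*k),(5,v*k),(0,255,255),1)
        if v%20==0: cv2.putText(o,str(y+v),(6,v*k+4),0,.35,(0,255,255),1)
    return o
l=np.hstack([c(a,280,150,125,130,3),c(b,300,180,125,130,3)])
r=np.hstack([c(a,405,280,90,65),c(b,405,295,90,65)])
W=max(l.shape[1],r.shape[1])
p=lambda i:cv2.copyMakeBorder(i,0,0,0,W-i.shape[1],cv2.BORDER_CONSTANT)
o=np.vstack([p(l)[:335] if 0 else p(l),p(r)]);print(o.shape)
cv2.imwrite("pics/crop1.png",cv2.resize(o,None,fx=1,fy=1)[:600] if o.shape[0]<=600 else o)
o1=p(l);o2=p(r);cv2.imwrite("pics/cA.png",o1);cv2.imwrite("pics/cB.png",o2)
E
```

```text
(650, 750, 3)
```

View pics/cA.png

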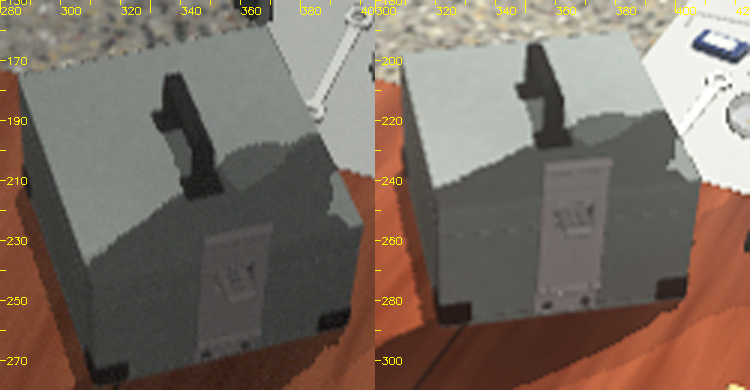

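View pics/cB.png

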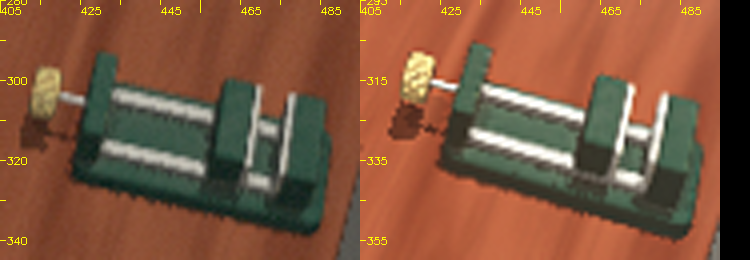

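The crops show the case's top corners in the scene view at about (287,175), (310,239), (401,226) and (369,159), with the hasp tip at (348–371,229–225). The vice's sliding-jaw top is about (456–470,300–320), its long axis runs left to right and the knob is at left. Next I'll fit both poses to the known dimensions.

```bash
cat > h.py <<'E'
import cv2,numpy as np
from scipy.optimize import least_squares
from scipy.spatial.transform import Rotation as R
from cell import ctrl
def cam(n):
    im=ctrl.get_image(n); K=np.array([[im["fx"],0,im["cx"]],[0,im["fy"],im["cy"]],[0,0,1]])
    if n=="wrist":
        s=ctrl.read_state();T=np.eye(4);T[:3,:3]=R.from_euler("xyz",s["tool_rot"]).as_matrix();T[:3,3]=s["eef_pos"];E=T@im["mount"]
    else: E=im["extrinsics"]
    return dict(K=K,D=np.array(im["D"]),E=np.array(E),px=im["pixels"])
def proj(c,P):
    P=np.asarray(P,float).reshape(-1,3);M=np.diag([1,-1,-1])@c["E"][:3,:3].T
    return cv2.projectPoints(P,cv2.Rodrigues(M)[0],-M@c["E"][:3,3],c["K"],c["D"])[0][:,0]
def ray(c,uv,z):
    n=cv2.undistortPoints(np.array([[uv]],float),c["K"],c["D"])[0,0]
    d=c["E"][:3,:3]@[n[0],-n[1],-1];o=c["E"][:3,3];return o+d*(z-o[2])/d[2]
def W(p,P): 
    c,s=np.cos(p[2]),np.sin(p[2]);P=np.asarray(P,float)
    return np.c_[P[:,0]*c-P[:,1]*s+p[0],P[:,0]*s+P[:,1]*c+p[1],P[:,2]]
def fit(p0,views):
    f=lambda p:np.concatenate([(proj(c,W(p,P))-uv).ravel() for c,P,uv in views])
    r=least_squares(f,p0,loss="soft_l1",x_scale=[10,10,.1]);return r.x,np.round(f(r.x).reshape(-1,2),1)
E
python3 - <<'E'
from h import *
S=cam("scene");D=cam("side")
C=[(90,85,105),(-90,85,105),(-90,85,0),(-90,-85,105),(-90,-85,0),(90,-85,105),(-98,21,138),(-98,-21,138)]
s=np.array([(20,75),(90,268),(97,383),(362,227),(350,330),(268,27),(205,237),(272,225)])/3+[280,150]
d=np.array([(27,63),(62,188),(65,325),(325,180),(313,298),(254,32),(170,164),(237,158)])/3+[300,180]
print("chest",fit([650,0,1.2],[(S,C,s),(D,C,d)]))
V=[(-22,-43,37),(-22,-33,37),(22,-43,37),(22,-33,37),(-21,14,40),(-21,31,40),(21,14,40),(21,31,40),(-22,45,39),(-22,59,39),(22,59,39),(22,45,39),(26,67,0),(26,-43,0)]
s=np.array([(97,53),(117,57),(83,128),(105,132),(222,82),(260,87),(205,150),(245,160),(290,95),(327,98),(315,165),(277,160),(313,233),(73,178)])/4+[405,280]
d=np.array([(115,42),(133,47),(95,108),(117,115),(242,75),(275,84),(227,140),(255,147),(305,93),(339,98),(330,160),(290,153),(325,238),(80,190)])/4+[405,295]
print("vice",fit([650,-250,-.5],[(S,V,s),(D,V,d)]))
for n,a,z in(("tip",(323,329),4),("butt",(400,321),8),("tin",(197,240),35),("loupe",(216,199),34)):print(n,np.round(ray(S,a,z)))
E
```

```text
chest (array([595.05955142,  41.81888182,   1.17844207]), array([[-0. , -0. ],
       [ 0.9,  6.4],
       [-0.7,  1.8],
       [ 1. , -0.2],
       [-0.7, -0.1],
       [ 0.5, -0.8],
       [-0.7,  0.6],
       [ 0. , -0.4],
       [ 0.2, -4.6],
       [ 0.3,  5.7],
       [-0.1,  0.2],
       [ 0.8, -0.4],
       [-1. ,  0.2],
       [ 0.6, -1. ],
       [-0.5, -0.9],
       [-0.3, -1.1]]))
vice (array([ 623.27325181, -229.15020826,   -2.49150327]), array([[-0.4, -0.7],
       [ 0.1, -0.5],
       [-0.5,  1. ],
       [-0.3,  1.3],
       [ 0.6, -1.6],
       [ 0.7, -0.8],
       [ 2.1,  1.3],
       [ 2. ,  1. ],
       [ 1.2, -1.2],
       [-0. , -0.3],
       [ 0.8,  4.1],
       [ 2. ,  3.6],
       [ 0.9,  1.2],
       [-1.2,  1.2],
       [-1.5, -1.1],
       [-0.6, -0.8],
       [-1.5, -0.4],
       [-1.4, -0.6],
       [-1.4, -1.6],
       [-0. , -1.3],
       [-1.3, -0.9],
       [ 1.7,  0.1],
       [ 0.5, -1.4],
       [ 0.1, -0.5],
       [-0.5,  2.3],
       [ 1.1,  1.8],
       [ 0.1,  0.3],
       [-1.2, -5.7]]))
tip [ 431. -108.    4.]
butt [ 548. -182.    8.]
tin [350. 181.  35.]
loupe [436. 250.  34.]
```

```bash
cat >> h.py <<'E'
CH=np.array([595.06,41.82,1.178]); VI=np.array([623.3,-229.2,-2.4915])
def chest(p): return W(CH,[p])[0]
def rot(yawx,tilt=0,axis=(0,1,0)):
    "tool down with tool x at world angle yawx; tilt about tool axis"
    return R.from_euler("z",yawx)*R.from_euler("x",np.pi)*R.from_rotvec(tilt*np.array(axis,float))
def rows(targets,T=None):
    s=ctrl.read_state()
    p0,r0=(s["eef_pos"],R.from_euler("xyz",s["tool_rot"])) if T is None else T
    for p,r in targets:
        t=r0.inv().apply(np.asarray(p)-p0)/10;w=(r0.inv()*r).as_rotvec()
        print("[%.2f,%.2f,%.2f, %.3f,%.3f,%.3f]"%(*t,*w))
E
python3 - <<'E'
from h import *
q=rot(CH[2])
rows([(chest((-75,0,235)),q),(chest((-75,0,188)),q)])
print()
def hp(th,r=85): return chest((-96-r*np.sin(th)+2*np.cos(th)+11,0,30+r*np.cos(th)+2*np.sin(th)+73))
rows([(hp(t),q) for t in np.linspace(0.0825,1.65,20)],(chest((-75,0,188)),q))
E
```

```text
[-2.75,-8.34,6.85, -0.001,0.000,0.393]
[-2.75,-8.33,11.55, -0.001,0.000,0.393]

[-1.50,0.00,0.01, 0.000,0.000,0.000]
[-2.20,0.00,0.08, 0.000,0.000,0.000]
[-2.89,0.00,0.21, 0.000,0.000,0.000]
[-3.57,0.00,0.39, 0.000,0.000,0.000]
[-4.22,0.00,0.63, 0.000,0.000,0.000]
[-4.86,0.00,0.93, 0.000,0.000,0.000]
[-5.47,0.00,1.27, 0.000,0.000,0.000]
[-6.05,0.00,1.66, 0.000,0.000,0.000]
[-6.60,0.00,2.10, 0.000,0.000,0.000]
[-7.11,0.00,2.59, 0.000,0.000,0.000]
[-7.57,0.00,3.11, 0.000,0.000,0.000]
[-8.00,0.00,3.67, 0.000,0.000,0.000]
[-8.37,0.00,4.26, 0.000,0.000,0.000]
[-8.69,0.00,4.88, 0.000,0.000,0.000]
[-8.97,0.00,5.53, 0.000,0.000,0.000]
[-9.18,0.00,6.20, 0.000,0.000,0.000]
[-9.35,0.00,6.88, 0.000,0.000,0.000]
[-9.45,0.00,7.57, 0.000,0.000,0.000]
[-9.50,0.00,8.27, 0.000,0.000,0.000]
[-9.49,0.00,8.97, 0.000,0.000,0.000]
```

Call:
send_rows(
  rows=[
    [[-2.75, -8.34, 0, 0, 0, 0.393], [-2.75, -8.34, 0, 0, 0, 0.393], [-2.75, -8.34, 3, 0, 0, 0.393], [-2.75, -8.34, 6.8, 0, 0, 0.393], [-2.75, -8.34, 6.8, 0, 0, 0.393], [-2.75, -8.34, 6.8, 0, 0, 0.393], [-2.75, -8.34, 6.8, 0, 0, 0.393], [-2.75, -8.34, 6.8, 0, 0, 0.393]],
  ],
  grip=255,
)

```text
clock: 1.05
eef_pos: [567.7, -27.5, 237.5]
tool_rot: [3.139, -0.001, 1.178]
force: [-0.6, -0.1, -0.6]
width: -0.1
gripper_force: 0.0
```

```bash
python3 - <<'E'
from h import *
c=cam("wrist");s=ctrl.read_state();print(s["eef_pos"],s["tool_rot"],s["width"])
P=[W(CH,[p])[0] for p in [(90,85,105),(-90,85,105),(-90,-85,105),(90,-85,105),(-98,21,138),(-98,-21,138),(-40,0,143),(30,0,143)]]
o=c["px"][:,:,::-1].copy()
for u in proj(c,P): cv2.circle(o,tuple(int(v) for v in u),4,(0,0,255),1)
d=cam("side")["px"][:,:,::-1][150:330,280:480]
cv2.imwrite("pics/w1.png",cv2.resize(o,(640,480)));
E
```

```text
[567.51585016 -27.51133106 237.37817844] [ 3.13906821e+00 -1.15559082e-03  1.17784339e+00] -0.24900775527999597
```

View pics/w1.png

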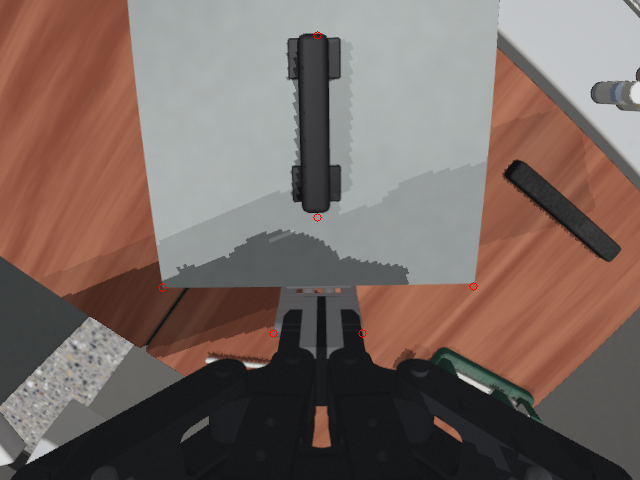

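The wrist view shows the predicted case corners (162,287) and (473,286) on the real ones. The handle front lies at (314,210), so the fit is good to about 2 mm. Now I'll lower behind the tab.

Call:
send_rows(
  rows=[
    [[0, 0, 2, 0, 0, 0], [0, 0, 4, 0, 0, 0], [0, 0, 4.9, 0, 0, 0], [0, 0, 4.9, 0, 0, 0], [0, 0, 4.9, 0, 0, 0]],
  ],
)

```text
clock: 1.65
eef_pos: [567.1, -27.5, 187.5]
tool_rot: [3.141, -0.0, 1.178]
force: [0.5, -0.5, 0.3]
width: 0.3
gripper_force: 0.0
```

Call:
send_rows(
  rows=[
    [[-0.8, 0, 0, 0, 0, 0], [-1.5, 0, 0.01, 0, 0, 0], [-2.2, 0, 0.08, 0, 0, 0], [-2.89, 0, 0.21, 0, 0, 0], [-3.57, 0, 0.39, 0, 0, 0], [-4.22, 0, 0.63, 0, 0, 0], [-4.86, 0, 0.93, 0, 0, 0], [-5.47, 0, 1.27, 0, 0, 0], [-6.05, 0, 1.66, 0, 0, 0]],
  ],
)

```text
clock: 2.55
eef_pos: [543.2, -83.9, 169.9]
tool_rot: [-3.141, 0.0, 1.178]
force: [0.7, 1.6, -0.1]
width: -0.3
gripper_force: 0.3
```

Call:
send_rows(
  rows=[
    [[-0.55, 0, 0.44, 0, 0, 0], [-1.06, 0, 0.93, 0, 0, 0], [-1.52, 0, 1.45, 0, 0, 0], [-1.95, 0, 2.01, 0, 0, 0], [-2.32, 0, 2.6, 0, 0, 0], [-2.64, 0, 3.22, 0, 0, 0], [-2.92, 0, 3.87, 0, 0, 0], [-3.13, 0, 4.54, 0, 0, 0], [-3.3, 0, 5.22, 0, 0, 0], [-3.4, 0, 5.91, 0, 0, 0]],
  ],
)

```text
clock: 3.55
eef_pos: [530.4, -114.8, 110.6]
tool_rot: [-3.141, -0.0, 1.178]
force: [0.6, -0.7, 0.0]
width: 0.0
gripper_force: 0.2
```

Call:
send_rows(
  rows=[
    [[-0.05, 0, 0.7, 0, 0, 0], [-0.04, 0, 1.4, 0, 0, 0], [-0.04, 0, 1.4, 0, 0, 0], [-0.04, 0, 1.4, 0, 0, 0]],
  ],
)

```text
clock: 3.95
eef_pos: [530.1, -115.0, 96.9]
tool_rot: [-3.141, 0.0, 1.178]
force: [-0.4, 0.1, 1.2]
width: -0.2
gripper_force: 0.0
```

```bash
python3 - <<'E'
from h import *
s=ctrl.read_state();print(s["eef_pos"],s["force"])
d=cam("scene")["px"][:,:,::-1][140:340,270:510]
cv2.imwrite("pics/h1.png",cv2.resize(d,None,fx=3,fy=3,interpolation=cv2.INTER_CUBIC))
E
```

```text
[ 530.12031135 -115.0094835    96.94994069] [-0.41466543  0.05354886  1.22144403]
```

View pics/h1.png

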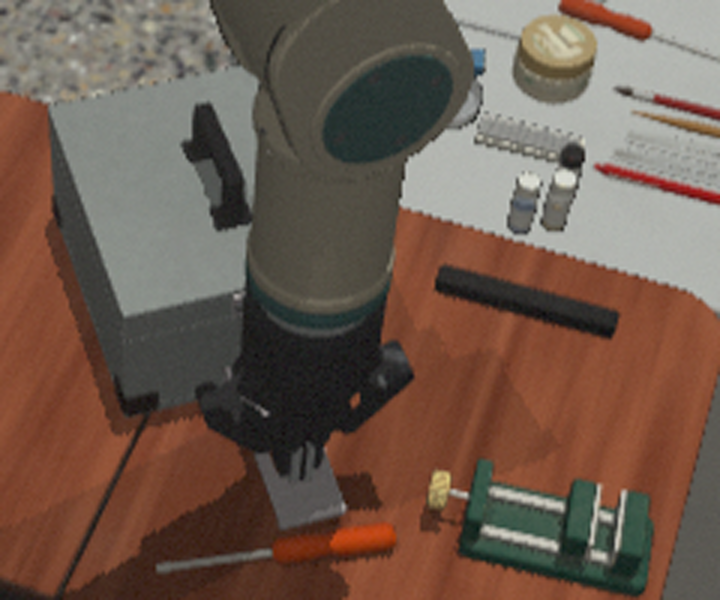

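The picture shows the hasp lying out level at about (300,495), clear of the screwdriver at (275–395,540), with the lid still shut. Next is the handle.

```bash
python3 - <<'E'
from h import *
q=rot(CH[2])
rows([(chest((-170,1,215)),q),(chest((-5,1,225)),q),(chest((-5,1,191)),q)])
def lp(f,a):
    b=np.array([90-110.8*np.cos(.5404+f),80+110.8*np.sin(.5404+f)])
    return chest((b[0]+54*np.sin(a),1,b[1]+54*np.cos(a))),rot(CH[2],-a)
F=np.linspace(0.056,1.512,27)
T=(chest((-5,1,191)),q)
for i in (0,9,18):
    print();L=[lp(f,.45*f) for f in F[i:i+9]];rows(L,T);T=L[-1]
E
```

```text
[-0.03,-0.12,-11.78, -0.000,-0.000,-0.000]
[16.47,-0.12,-12.78, -0.000,-0.000,-0.000]
[16.47,-0.12,-9.38, -0.000,-0.000,-0.000]

[0.47,-0.00,-0.52, 0.000,-0.025,-0.000]
[0.97,-0.00,-1.02, 0.000,-0.050,-0.000]
[1.49,-0.00,-1.49, -0.000,-0.076,-0.000]
[2.05,-0.00,-1.94, 0.000,-0.101,-0.000]
[2.62,-0.00,-2.36, 0.000,-0.126,-0.000]
[3.22,-0.00,-2.75, 0.000,-0.151,-0.000]
[3.84,-0.00,-3.11, 0.000,-0.176,-0.000]
[4.49,-0.00,-3.44, 0.000,-0.202,-0.000]
[5.15,-0.00,-3.74, 0.000,-0.227,-0.000]

[0.60,0.00,-0.41, 0.000,-0.025,0.000]
[1.22,0.00,-0.79, -0.000,-0.050,-0.000]
[1.87,0.00,-1.14, 0.000,-0.076,0.000]
[2.53,0.00,-1.45, -0.000,-0.101,0.000]
[3.21,0.00,-1.74, 0.000,-0.126,-0.000]
[3.90,0.00,-1.99, 0.000,-0.151,0.000]
[4.61,0.00,-2.20, -0.000,-0.176,-0.000]
[5.33,0.00,-2.38, 0.000,-0.202,-0.000]
[6.06,-0.00,-2.52, -0.000,-0.227,0.000]

[0.70,0.00,-0.27, 0.000,-0.025,-0.000]
[1.40,0.00,-0.50, 0.000,-0.050,-0.000]
[2.13,0.00,-0.69, -0.000,-0.076,-0.000]
[2.86,0.00,-0.85, 0.000,-0.101,-0.000]
[3.60,0.00,-0.98, 0.000,-0.126,0.000]
[4.34,0.00,-1.06, 0.000,-0.151,0.000]
[5.10,0.00,-1.11, -0.000,-0.176,-0.000]
[5.85,0.00,-1.12, -0.000,-0.202,-0.000]
[6.60,0.00,-1.09, 0.000,-0.227,-0.000]
```

Call:
send_rows(
  rows=[
    [[0, 0, -4, 0, 0, 0], [0, 0, -8, 0, 0, 0], [0, 0, -12, 0, 0, 0], [1, -0.12, -13.5, 0, 0, 0], [6, -0.12, -13.5, 0, 0, 0], [11, -0.12, -13.5, 0, 0, 0], [16.5, -0.12, -13.5, 0, 0, 0], [16.5, -0.12, -13.5, 0, 0, 0], [16.5, -0.12, -13.5, 0, 0, 0]],
  ],
)

```text
clock: 4.9
eef_pos: [592.5, 40.3, 232.3]
tool_rot: [3.142, -0.001, 1.182]
force: [0.7, -0.1, -1.1]
width: -0.2
gripper_force: 0.0
```

Call:
send_rows(
  rows=[
    [[0, 0, 0, 0, 0, 0], [0, 0, 0, 0, 0, 0], [0, 0, 0, 0, 0, 0], [0, 0, 0, 0, 0, 0], [0, 0, 1.5, 0, 0, 0], [0, 0, 3, 0, 0, 0], [0, 0, 4.1, 0, 0, 0], [0, 0, 4.1, 0, 0, 0], [0, 0, 4.1, 0, 0, 0]],
  ],
  grip=0,
)

```text
clock: 5.8
eef_pos: [592.5, 37.5, 191.3]
tool_rot: [-3.142, 0.0, 1.177]
force: [-0.4, -0.3, -0.5]
width: 85.3
gripper_force: 0.0
```

Call:
send_rows(
  rows=[
    [[0, 0, 0, 0, 0, 0], [0, 0, 0, 0, 0, 0], [0, 0, 0, 0, 0, 0], [0, 0, 0, 0, 0, 0], [0, 0, 0, 0, 0, 0], [0, 0, 0, 0, 0, 0], [0, 0, 0, 0, 0, 0], [0, 0, 0, 0, 0, 0], [0, 0, 0, 0, 0, 0]],
  ],
  grip=255,
)

```text
clock: 6.7
eef_pos: [592.2, 37.9, 191.5]
tool_rot: [-3.141, -0.0, 1.178]
force: [-2.4, 0.9, 5.4]
width: 10.7
gripper_force: 59.3
```

Call:
send_rows(
  rows=[
    [[0.47, 0, -0.52, 0, -0.025, 0], [0.97, 0, -1.02, 0, -0.05, 0], [1.49, 0, -1.49, 0, -0.076, 0], [2.05, 0, -1.94, 0, -0.101, 0], [2.62, 0, -2.36, 0, -0.126, 0], [3.22, 0, -2.75, 0, -0.151, 0], [3.84, 0, -3.11, 0, -0.176, 0], [4.49, 0, -3.44, 0, -0.202, 0], [5.15, 0, -3.74, 0, -0.227, 0]],
  ],
)

```text
clock: 7.6
eef_pos: [610.3, 82.5, 226.4]
tool_rot: [-3.138, 0.235, 1.177]
force: [-1.8, -5.6, -8.4]
width: 10.7
gripper_force: 58.4
```

Call:
send_rows(
  rows=[
    [[0.6, 0, -0.41, 0, -0.025, 0], [1.22, 0, -0.79, 0, -0.05, 0], [1.87, 0, -1.14, 0, -0.076, 0], [2.53, 0, -1.45, 0, -0.101, 0], [3.21, 0, -1.74, 0, -0.126, 0], [3.9, 0, -1.99, 0, -0.151, 0], [4.61, 0, -2.2, 0, -0.176, 0], [5.33, 0, -2.38, 0, -0.202, 0], [6.06, 0, -2.52, 0, -0.227, 0]],
  ],
)

```text
clock: 8.5
eef_pos: [634.1, 141.0, 238.4]
tool_rot: [-3.136, 0.466, 1.176]
force: [-7.1, -6.5, 0.0]
width: 10.6
gripper_force: 58.6
```

Call:
send_rows(
  rows=[
    [[0.7, 0, -0.27, 0, -0.025, 0], [1.4, 0, -0.5, 0, -0.05, 0], [2.13, 0, -0.69, 0, -0.076, 0], [2.86, 0, -0.85, 0, -0.101, 0], [3.6, 0, -0.98, 0, -0.126, 0], [4.34, 0, -1.06, 0, -0.151, 0], [5.1, 0, -1.11, 0, -0.176, 0], [5.85, 0, -1.12, 0, -0.202, 0], [6.6, 0, -1.09, 0, -0.227, 0], [6.6, 0, -1.09, 0, -0.227, 0]],
  ],
)

```text
clock: 9.5
eef_pos: [659.2, 203.9, 219.5]
tool_rot: [-3.136, 0.689, 1.179]
force: [-6.8, -0.7, 3.9]
width: 10.4
gripper_force: 59.2
```

```bash
python3 - <<'E'
from h import *
s=ctrl.read_state();print(s["eef_pos"],s["tool_rot"],s["force"],s["torque"])
d=cam("side")["px"][:,:,::-1][100:340,240:500]
cv2.imwrite("pics/l1.png",cv2.resize(d,None,fx=2,fy=2,interpolation=cv2.INTER_CUBIC))
print(chest((-5,0,0)))
E
```

```text
[659.20115271 203.91915034 219.48946696] [-3.13584515  0.68912706  1.17924132] [-6.80410113 -0.6780769   3.94072874] [-0.4916951   1.17934467 -0.68725771]
[593.14613363  37.20078843   0.        ]
```

View pics/l1.png

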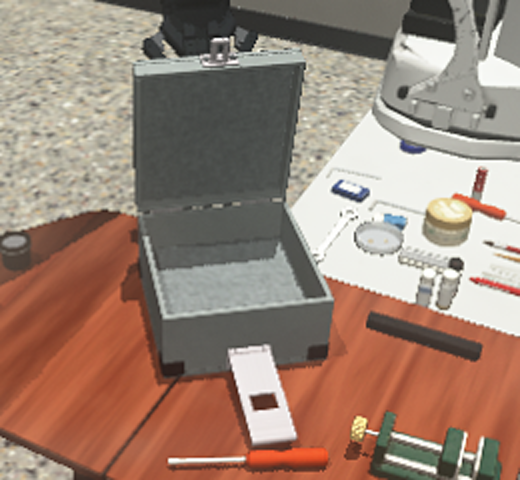

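The side view shows the lid standing upright, the hasp lying level at about (265,395), and the open bed at about (230,285). I'll release, back out and go over to the vice.

```bash
python3 - <<'E'
from h import *
s=ctrl.read_state();r0=R.from_euler("xyz",s["tool_rot"]);p=s["eef_pos"]-80*r0.apply([0,0,1])
p2=np.array([p[0],p[1],390.])
g=W(VI,[(0,22.5,0)])[0];print(p,g)
qv=rot(VI[2]+np.pi/2+np.pi)
rows([(p2,rot(CH[2],-.2))],(p,r0))
rows([((620,-60,370),qv),((g[0],g[1],230),qv)],(p2,rot(CH[2],-.2)))
E
```

```text
[679.01305341 250.57754598 281.34550604] [ 636.91835367 -247.11062375    0.        ]
[-6.90,-0.05,-8.40, -0.005,0.488,-0.001]
[-29.94,6.44,8.11, -0.104,0.182,-1.039]
[-43.46,15.16,25.14, -0.104,0.182,-1.039]
```

Call:
send_rows(
  rows=[
    [[0, 0, 0, 0, 0, 0], [0, 0, 0, 0, 0, 0], [0, 0, 0, 0, 0, 0], [0, 0, 0, 0, 0, 0], [0, 0, -2, 0, 0, 0], [0, 0, -4, 0, 0, 0], [0, 0, -6, 0, 0, 0], [0, 0, -8, 0, 0, 0], [0, 0, -8, 0, 0, 0]],
  ],
  grip=0,
)

```text
clock: 10.45
eef_pos: [681.8, 252.6, 284.4]
tool_rot: [3.138, 0.676, 1.178]
force: [0.1, 0.3, -0.9]
width: 85.6
gripper_force: 0.0
```

Call:
send_rows(
  rows=[
    [[-3.4, 0, -4.2, 0, 0.15, 0], [-6.9, 0, -8.4, 0, 0.3, 0], [-6.9, 0, -8.4, 0, 0.45, 0], [-6.9, 0, -8.4, 0, 0.488, 0], [-6.9, 0, -8.4, 0, 0.488, 0]],
  ],
)

```text
clock: 10.95
eef_pos: [680.3, 247.4, 393.0]
tool_rot: [3.14, 0.192, 1.174]
force: [-0.3, -0.0, -0.6]
width: 85.5
gripper_force: 0.0
```

Call:
send_rows(
  rows=[
    [[-10, 2, 2.5, -0.035, 0.06, -0.14], [-20, 4, 5, -0.07, 0.12, -0.29], [-30, 6.4, 8.1, -0.104, 0.182, -0.44], [-30, 6.4, 8.1, -0.104, 0.182, -0.8], [-37, 11, 17, -0.104, 0.182, -1.039], [-43.5, 15.2, 25.1, -0.104, 0.182, -1.039], [-43.5, 15.2, 25.1, -0.104, 0.182, -1.039], [-43.5, 15.2, 25.1, -0.104, 0.182, -1.039], [-43.5, 15.2, 25.1, -0.104, 0.182, -1.039], [-43.5, 15.2, 25.1, -0.104, 0.182, -1.039]],
  ],
)

```text
clock: 11.95
eef_pos: [638.2, -215.2, 242.2]
tool_rot: [3.138, -0.007, 2.222]
force: [0.7, -0.1, 0.2]
width: 85.8
gripper_force: 0.0
```

Call:
send_rows(
  rows=[
    [[0, 0, 0, 0, 0, 0], [0, 0, 0, 0, 0, 0], [0, 0, 0, 0, 0, 0], [0, 0, 0, 0, 0, 0]],
  ],
)

```text
clock: 12.35
eef_pos: [639.7, -211.8, 245.4]
tool_rot: [3.135, -0.005, 2.224]
force: [0.5, 1.2, -0.3]
width: 84.8
gripper_force: 0.0
```

```bash
python3 - <<'E'
from h import *
c=cam("wrist");s=ctrl.read_state();print(s["eef_pos"],s["tool_rot"],s["width"])
V=[(-22,-43,37),(22,-43,37),(-21,14,40),(-21,31,40),(21,14,40),(21,31,40),(-22,59,39),(22,59,39),(26,67,0),(26,-43,0),(0,-61,20)]
o=c["px"][:,:,::-1].copy();u=proj(c,W(VI,V));print(np.round(u).tolist())
for v in u: cv2.circle(o,tuple(int(k) for k in v),4,(0,0,255),1)
cv2.imwrite("pics/v1.png",o)
E
```

```text
[ 639.6608448  -212.09462348  245.61410775] [ 3.13460295 -0.00421993  2.22333707] 85.49171128883144
[[316.0, 166.0], [251.0, 166.0], [315.0, 247.0], [315.0, 269.0], [256.0, 247.0], [257.0, 269.0], [316.0, 303.0], [258.0, 303.0], [260.0, 290.0], [254.0, 159.0], [285.0, 136.0]]
```

View pics/v1.png

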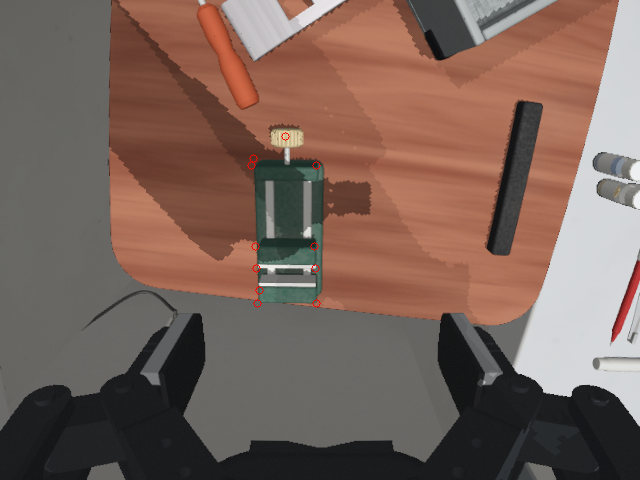

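The wrist view shows the vice within about 2 mm of the fit, lying slightly to the right (jaw centre about (288,253) against 286 predicted). The knob at (286,136) is on its mark. I'll go down onto the sliding jaw.

```bash
python3 - <<'E'
from h import *
q=rot(VI[2]+3*np.pi/2);g=W(VI,[(0,22.5,0)])[0]+2*q.apply([0,1,0])
rows([((g[0],g[1],z),q) for z in (200,89)])
E
```

```text
[-2.64,-2.18,4.54, 0.007,-0.004,0.002]
[-2.68,-2.25,15.63, 0.007,-0.004,0.002]
```

Call:
send_rows(
  rows=[
    [[-2.66, -2.2, 2, 0.007, -0.004, 0.002], [-2.66, -2.2, 4, 0.007, -0.004, 0.002], [-2.67, -2.22, 8, 0.007, -0.004, 0.002], [-2.67, -2.23, 11, 0.007, -0.004, 0.002], [-2.68, -2.25, 13.5, 0.007, -0.004, 0.002], [-2.68, -2.25, 15.6, 0.007, -0.004, 0.002], [-2.68, -2.25, 15.6, 0.007, -0.004, 0.002], [-2.68, -2.25, 15.6, 0.007, -0.004, 0.002], [-2.68, -2.25, 15.6, 0.007, -0.004, 0.002]],
  ],
)

```text
clock: 13.3
eef_pos: [638.9, -248.0, 90.8]
tool_rot: [3.141, 0.002, 2.219]
force: [0.9, 0.7, 0.2]
width: 85.1
gripper_force: 0.0
```

```bash
python3 - <<'E'
from h import *
s=ctrl.read_state();print(s["eef_pos"],s["tool_rot"],s["force"])
q=rot(VI[2]+3*np.pi/2);g=W(VI,[(0,22.5,0)])[0]+2*q.apply([0,1,0])
rows([((g[0],g[1],89),q)])
E
```

```text
[ 638.89265328 -248.02195824   90.83747519] [3.14079090e+00 2.40001398e-03 2.21895839e+00] [0.93009776 0.72592224 0.23133558]
[0.19,0.10,0.18, 0.001,0.002,-0.002]
```

Call:
send_rows(
  rows=[
    [[0.2, 0.1, 0.1, 0, 0, 0], [0.2, 0.1, 0.1, 0, 0, 0], [0.2, 0.1, 0.1, 0, 0, 0], [0.2, 0.1, 0.1, 0, 0, 0], [0.2, 0.1, 0.1, 0, 0, 0], [0.2, 0.1, 0.1, 0, 0, 0], [0.2, 0.1, 0.1, 0, 0, 0], [0.2, 0.1, 0.1, 0, 0, 0], [0.2, 0.1, 0.1, 0, 0, 0]],
  ],
  grip=255,
)

```text
clock: 14.2
eef_pos: [637.5, -246.2, 88.9]
tool_rot: [-3.141, 0.001, 2.218]
force: [-1.6, -0.0, 5.9]
width: 41.0
gripper_force: 63.7
```

Call:
send_rows(
  rows=[
    [[0, 0, -1, 0, 0, 0], [0, 0, -2, 0, 0, 0], [0, 0, -3, 0, 0, 0], [0, 0, -3, 0, 0, 0], [0, 0, -3, 0, 0, 0]],
  ],
)

```text
clock: 14.7
eef_pos: [637.3, -245.9, 118.3]
tool_rot: [-3.141, 0.0, 2.218]
force: [-0.4, 0.1, -6.6]
width: 41.0
gripper_force: 62.5
```

```bash
python3 - <<'E'
from h import *
t=chest((-10,-22.5,210));print(t)
s=ctrl.read_state()
q=rot(CH[2]+np.pi/2)
rows([((s["eef_pos"][0],s["eef_pos"][1],210),R.from_euler("xyz",s["tool_rot"])),(t,q)])
E
```

```text
[612.01871933  23.96917821 210.        ]
[-0.00,-0.01,-9.17, 0.000,0.000,0.000]
[23.05,14.26,-9.19, -0.001,0.000,-0.530]
```

Call:
send_rows(
  rows=[
    [[0, 0, -3, 0, 0, 0], [0, 0, -6, 0, 0, 0], [0, 0, -9.2, 0, 0, 0], [1.5, 1, -9.2, 0, 0, -0.05], [4, 2.5, -9.2, 0, 0, -0.1], [7, 4.3, -9.2, 0, 0, -0.17], [10, 6.2, -9.2, 0, 0, -0.25], [13, 8, -9.2, 0, 0, -0.33], [16, 9.9, -9.2, 0, 0, -0.41], [18.5, 11.5, -9.2, 0, 0, -0.48]],
  ],
)

```text
clock: 15.7
eef_pos: [616.3, -25.8, 209.0]
tool_rot: [-3.141, -0.003, 2.704]
force: [0.6, -0.1, -5.2]
width: 40.8
gripper_force: 63.5
```

```bash
python3 - <<'E'
from h import *
rows([(chest((-10,-22.5,210)),rot(CH[2]+np.pi/2))])
E
```

```text
[2.50,4.33,-0.10, -0.000,-0.003,-0.045]
```

Call:
send_rows(
  rows=[
    [[1.2, 1.5, 0, 0, 0, -0.03], [2.4, 3, 0, 0, 0, -0.05], [2.4, 3, 0, 0, 0, -0.05], [2.4, 3, 0, 0, 0, -0.05], [2.4, 3, 0, 0, 0, -0.05], [2.4, 3, 0, 0, 0, -0.05]],
  ],
)

```text
clock: 16.3
eef_pos: [608.8, 6.8, 209.8]
tool_rot: [-3.14, -0.0, 2.746]
force: [-0.8, -0.6, -5.9]
width: 40.6
gripper_force: 63.4
```

```bash
python3 - <<'E'
from h import *
rows([(chest((-10,-22.5,210)),rot(CH[2]+np.pi/2))])
c=cam("wrist");o=c["px"][:,:,::-1].copy()
for v in proj(c,W(CH,[(84,79,80),(-84,79,80),(-84,-79,80),(84,-79,80),(84,79,35),(-84,79,35)])): cv2.circle(o,tuple(int(k) for k in np.clip(v,-999,999)),4,(0,0,255),1)
cv2.imwrite("pics/p1.png",o)
E
```

```text
[0.37,1.71,-0.02, -0.002,-0.000,-0.003]
```

View pics/p1.png

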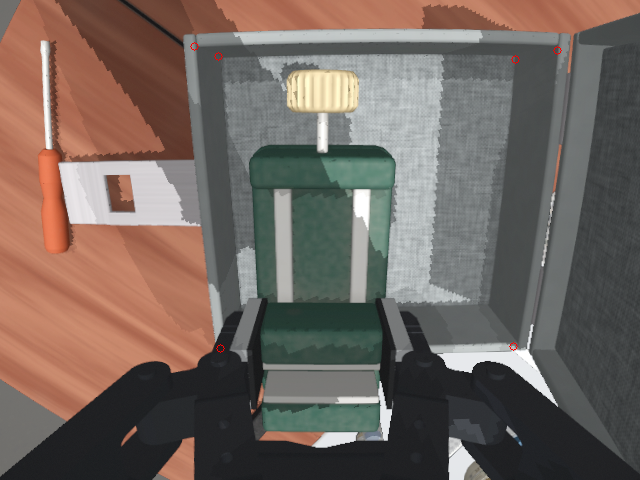

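The wrist view shows the vice held level and square, with the knob far edge at (322,70) and the block edges at y 147 and 188. The rim corners fall on their predicted marks. I'll check the offset of the vice in the grip.

```bash
python3 - <<'E'
from h import *
c=cam("wrist");s=ctrl.read_state();r=R.from_euler("xyz",s["tool_rot"])
V=np.array([(-22,-43,37),(22,-43,37),(-22,-33,37),(22,-33,37),(0,-67,22),(0,-55,22),(21,14,40),(-21,31,40)],float)
for d in (18,22.5,27):
    P=s["eef_pos"]+r.apply(np.c_[d-V[:,1],V[:,0],88.9-V[:,2]])
    print(d,np.round(proj(c,P)).tolist())
rows([(chest((-12,-22.5,z)),rot(CH[2]+np.pi/2)) for z in (210,175,125)])
E
```

```text
18 [[245.0, 168.0], [394.0, 168.0], [247.0, 201.0], [392.0, 201.0], [320.0, 85.0], [320.0, 124.0], [382.0, 341.0], [259.0, 382.0]]
22.5 [[245.0, 153.0], [394.0, 153.0], [246.0, 186.0], [393.0, 186.0], [320.0, 70.0], [320.0, 109.0], [383.0, 329.0], [259.0, 372.0]]
27 [[244.0, 137.0], [395.0, 137.0], [246.0, 171.0], [393.0, 171.0], [320.0, 55.0], [320.0, 95.0], [384.0, 317.0], [258.0, 361.0]]
[0.34,1.46,-0.01, -0.001,-0.000,-0.002]
[0.34,1.46,3.49, -0.001,-0.000,-0.002]
[0.34,1.47,8.49, -0.001,-0.000,-0.002]
```

Call:
send_rows(
  rows=[
    [[0.2, 0.7, 0, 0, 0, 0], [0.34, 1.46, 0, 0, 0, 0], [0.34, 1.46, 0, 0, 0, 0], [0.34, 1.46, 0, 0, 0, 0], [0.34, 1.46, 1.2, 0, 0, 0], [0.34, 1.46, 2.4, 0, 0, 0], [0.34, 1.46, 3.4, 0, 0, 0], [0.34, 1.46, 3.4, 0, 0, 0], [0.34, 1.46, 3.4, 0, 0, 0]],
  ],
)

```text
clock: 17.3
eef_pos: [610.8, 23.1, 175.2]
tool_rot: [-3.14, -0.002, 2.748]
force: [-0.1, -1.0, -6.0]
width: 40.6
gripper_force: 63.2
```

```bash
python3 - <<'E'
from h import *
rows([(chest((-12,-22.5,z)),rot(CH[2]+np.pi/2)) for z in (175,124.5)])
E
```

```text
[-0.08,-0.08,0.02, -0.001,-0.002,-0.001]
[-0.09,-0.07,5.07, -0.001,-0.002,-0.001]
```

Call:
send_rows(
  rows=[
    [[-0.08, -0.08, 1, 0, 0, 0], [-0.08, -0.08, 2, 0, 0, 0], [-0.08, -0.08, 3, 0, 0, 0], [-0.08, -0.08, 3.7, 0, 0, 0], [-0.08, -0.08, 4.3, 0, 0, 0], [-0.08, -0.08, 4.7, 0, 0, 0], [-0.08, -0.08, 4.9, 0, 0, 0], [-0.08, -0.08, 5.0, 0, 0, 0], [-0.08, -0.08, 5.0, 0, 0, 0], [-0.08, -0.08, 5.0, 0, 0, 0]],
  ],
)

```text
clock: 18.3
eef_pos: [611.7, 22.2, 126.2]
tool_rot: [-3.141, 0.0, 2.748]
force: [-0.3, 0.0, -5.7]
width: 40.9
gripper_force: 63.5
```

Nothing is touching yet, so I'll go on down gently until it makes contact.

Call:
send_rows(
  rows=[
    [[0, 0, 0.05, 0, 0, 0], [0, 0, 0.1, 0, 0, 0], [0, 0, 0.15, 0, 0, 0], [0, 0, 0.2, 0, 0, 0], [0, 0, 0.25, 0, 0, 0], [0, 0, 0.25, 0, 0, 0]],
  ],
)

```text
clock: 18.9
eef_pos: [611.5, 22.1, 123.9]
tool_rot: [-3.141, -0.0, 2.748]
force: [-2.5, -0.0, 1.4]
width: 40.5
gripper_force: 64.2
```

Call:
send_rows(
  rows=[
    [[0, 0, 0, 0, 0, 0], [0, 0, 0, 0, 0, 0], [0, 0, 0, 0, 0, 0], [0, 0, 0, 0, 0, 0], [0, 0, 0, 0, 0, 0], [0, 0, -1.5, 0, 0, 0], [0, 0, -4, 0, 0, 0], [0, 0, -8, 0, 0, 0], [0, 0, -12, 0, 0, 0], [0, 0, -12, 0, 0, 0]],
  ],
  grip=0,
)

```text
clock: 19.9
eef_pos: [614.9, 22.7, 250.3]
tool_rot: [3.137, 0.01, 2.748]
force: [0.7, -0.2, -0.3]
width: 85.3
gripper_force: 0.0
```

Call:
send_rows(
  rows=[
    [[0, 0, -5, 0, 0, 0], [0, 0, -10, 0, 0, 0], [0, 0, -14, 0, 0, 0], [0, 0, -14, 0, 0, 0], [0, 0, -14, 0, 0, 0]],
  ],
)

```text
clock: 20.4
eef_pos: [611.6, 22.3, 384.7]
tool_rot: [3.141, 0.002, 2.748]
force: [0.1, 0.2, -0.3]
width: 85.4
gripper_force: 0.0
```

```bash
python3 - <<'E'
from h import *
d=cam("side")["px"][:,:,::-1][130:340,180:500];w=cam("wrist")["px"][:,:,::-1]
a=cv2.resize(d,None,fx=1.25,fy=1.25);b=cv2.resize(w,(400,300))
print(a.shape);cv2.imwrite("pics/f.png",np.vstack([a,b]))
E
```

```text
(262, 400, 3)
```

View pics/f.png

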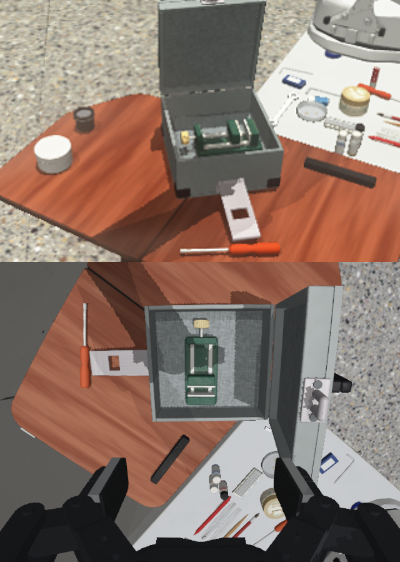

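The pictures show the vice flat on the bed at (200,370) in the wrist view. The lid is upright, the hasp is level, the other things are undisturbed and the arm is clear.

```bash
python3 -c "
from cell import ctrl
print(ctrl.finish_job())"
```

```text
the job is handed in; nothing more can be done
None
```

I put the vice flat on the padded bed, left the lid standing upright and the hasp down, left the tin, loupe and screwdriver in place, and handed the job in at about 20 s; the hand-in returned no verdict.

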